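Take a reading, then hold the drying box open

ROBOT

A 6-joint arm with a two-finger parallel gripper is mounted at the origin on the work surface. World frame = base frame: x ahead of the robot, y to its left, z up, the work surface at z = 0. Lengths are in m, angles in degrees, forces in N, time in s.
With the tool pointing down it reaches from about 0.325 to 1 m from the base axis. Payload 5.1 kg.
Tool frame: the origin (TCP) lies at the very end of the fingers, on their centre line; the grasp point (between the pads) lies 19 mm behind it (bot.hold_point_z is the distance from the TCP to the grasp point, in m); z points along the fingers, y is the line along which they close (so a half turn about z gives the same grasp; the last joint's range is limited). The gripper opens to 85 mm and grips with 20 to 120 N. Pads are 22 mm wide; open, the fingers measure 114 mm over their backs; the gripper's body (76 mm by 85 mm) begins 54 mm behind the grasp point. The pads swing forward as they close: fully open they stand 13 mm farther back than shut.
Start: joints at [60.871, 7.093, 94.555, -0, 78.352, -4.733], TCP at [0.269, 0.592, 0.231] pointing down, gripper open.
Joint ranges: [-149.61, 149.61], [-58.7, 133.49], [1.44, 155.28], [-77.14, 257.14], [18.33, 153.61], [-166.67, 166.67]. Speed limits (degrees/s): [147.25, 147.25, 180, 180, 180, 180].

INTERFACE

Orientations are given as a 3x3 rotation matrix whose columns are the frame's x, y, z axes.
In Python, from cell import bot gives the robot as it stands.
- The arm moves only by the tool drive_tool, never from a script. Its arguments are lists of equal length, an entry for each row: "twist": the turn, a rotation vector about the world's x, y, z in normalised numbers (1 is 180 degrees), a list of three; "xyz": the shift along the world's x, y, z in normalised numbers (1 is 0.6 m), a list of three; "claw": the opening, from 0 (shut) to 1 (fully open). In form: {"twist": [[wx, wy, wz], ...], "xyz": [[tx, ty, tz], ...], "claw": [claw, ...]}. A call has 1 to 5 rows; each row is the pose to reach, as a shift and turn from the pose commanded when the call began; what a row does not reach only later rows make up. A row lasts 1/8 s, in which the tool goes at most 62.5 mm and 10.7 degrees, less where a joint would pass 70% of its speed; a pose out of reach is approached as far as the arm can. A call with a gripper value outside its range is refused whole. The fingers move at their own pace and stop on an object; "grip_force" is the grip in N (left out, the last holds). Time passes only in rows, so rows that repeat a pose let the fingers close. It gives the time, the measured TCP pose, the force, the opening and the grip force at its end, in the units of the state.
- bot.read_state(): the state, without advancing time (a new reading comes with each control period).
- bot.snapshot(name): name is "scene" or "side" or "wrist"; returns a dict with "pixels" (400x640x3 uint8, red, green, blue), "mtx" (3x3 intrinsics, pixels), "position" and "attitude" of the camera in the world. Camera axes: x right, y up, looking along -z (the intrinsics and any distortion apply to the point x, -y, -z); pixel columns grow to the right and rows downward; lengths in m; the calibration is good to about 2 mm. A picture is of the moment at which its call begins. There is no depth.
- bot.close_job(): hands the job in; it is judged then, once.
Trained networks look in the newest picture that a camera, given by its name, has taken for a name from the list of things; names that differ only in an ending like _2 or _b are one class to them, and where a whole thing is asked for, a point or a joint stands for the part that bears it (a point fixed in the world has none). Each returns a list of dicts, best first, with "score" (0 to 1); they miss things now and then, are a little off and sometimes report something else, mostly with a low value. They report only what shows in the picture. A call takes as long as a camera call. They do not tell look-alikes from the thing itself.
- bot.search_frame(name, camera): "centre" ([x, y, z] in m, in the coordinates of the camera as it stood for that picture, good to about 4 mm: the middle of the surface that is visible of it).
- bot.outline_of(name, camera): "region" (400x640 bool, what is visible of it).
- bot.place_of(name, camera): "centre" ([x, y, z] in m, in the coordinates of the camera as it stood for that picture, good to about 4 mm: a listed point, or the origin of a listed thing).
The state is a dict: "time": time; "q": joint angles; "joint_vel": joint speeds; "tau": joint torques, N m; "position": TCP position; "tool_rot": TCP orientation; "wrist_force": force on the tool from outside, world axes, zero at the start; "torque": the same for the moment, N m; "finger_gap": opening from 0.0 (shut) to 1.0 (fully open); "grip_force": force on a finger pad.
Only numpy, scipy, OpenCV 4.12 (cv2) and the standard library are available. Lean on these libraries where they do the work, as an engineer would, in place of code of your own. Each camera call takes 0.05 s, during which the arm holds its last target. There are 200 camera calls.

TASK

Check the drying box before it is opened: with the lid still shut, pick up the infrared thermometer and point it squarely at the middle of the round black plate on the box's side from about 12 cm away, keep it still there for two seconds, then lay it back flat on the rubber mat and let go. Then lift the lid by the middle of its bar to 45 degrees and keep holding it there by the bar: the lid falls shut on its own, so finish while holding it, for a workmate to reach in. Leave everything else on the bench where it is.

Things in the scene. Friction and masses are not known exactly. Their poses are not given: they have to be found in the camera images.
- drybox: Fixed drying box of grey sheet steel, on the bench to the robot's right: 200 mm deep (its x), 220 wide (its y), 132 tall with the lid shut. Origin: centre of its underside. z up, x from its front to its hinge side (roughly away from the robot), y towards its left side, which faces the mat. Its yaw varies a little.
- sight (a point): Centre of the face of the round black sight plate (60 mm across, standing 3 mm proud) on the box's left (+y) side, 75 mm above the bench. Axes as those of the box: the plate faces the box's +y. (The small steel plate beside it is rectangular: not this one.)
- lid (a joint): Opening angle of the box's lid, rad: 0 shut (level), 0.785 is 45 degrees, stop at 1.7. The lid (about 0.6 kg with its bar, 12 mm thick) swings freely and falls shut by its own weight; it takes about 2 to 4 N upward at the bar to hold.
- lid_hinge (a point): Middle of the lid's hinge axis, on the far (+x) rim of the box, 126 mm above the bench; the axis runs along the box's y.
- lid_bar (a point): The lid's handle: round wooden bar, 14 mm thick, 120 mm long, along the box's y, on two thin side arms in front of the lid's near edge; the 46 mm gap between bar and lid is open above and below. Origin: middle of the bar, 255 mm from the hinge axis, level with it when shut (126 mm above the bench). Pinched front and back by a vertical gripper, it turns between the fingers.
- mat: Fixed black rubber mat, 220 x 220 x 5 mm, on the bench to the robot's left. Origin: centre of its underside; axes roughly those of the world.
- thermo: Pistol-shaped infrared thermometer, 0.24 kg, lying on its side on the mat: grey barrel 130 mm long with its round steel nose, 40 mm wide, 40 tall; hand grip at the rear, sticking out 110 mm to body -y. Origin: middle of the barrel, on its underside; x along the barrel to the nose, z up. The barrel's flat sides (y +20 and -20 mm) are free from x -5 to +35 mm. Balance point about x -14, y -14.
- nose (a point): Centre of the thermometer's nose, where the beam leaves along its x: body x 65, y 0, z 20 mm; axes as those of the thermometer.
- jar: Bystander, not needed: closed glass jar with a steel cap, 68 mm across, 90 mm tall. Origin at the centre of its underside; loose, to be left alone.
- flange: Bystander, not needed: turned dark steel flange, 84 mm across at the foot, 45 mm tall. Origin at the centre of its underside; loose, to be left alone.
- dish: Bystander, not needed: small round steel parts dish, 90 mm across, 30 mm tall. Origin at the centre of its underside; loose, to be left alone.
- spraycan: Bystander, not needed: white spray can, 66 mm across, 170 mm tall, standing. Origin at the centre of its underside; loose, to be left alone.
- bushing: Bystander, not needed: brass sleeve standing on end, 48 mm across, 34 mm tall, on the bench beside the drying box. Origin at the centre of its underside; loose, to be left alone.
- bracket: Bystander, not needed: L-shaped dark steel bracket, 70 x 35 mm, 40 mm tall, on the bench beside the drying box. Origin at the centre of its underside; loose, to be left alone.
- wrench: Bystander, not needed: steel spanner 180 mm long lying on the bench near the robot. Origin at the centre of its underside; loose, to be left alone.
Not all that is in view belongs to the job. Several things have the shape of the thermo; the one meant has the colours described above.

How it is judged:
By the outcome, as a careful person would: the job done as asked, in the order asked, and still so for the second after the job is handed in, while the arm keeps its last pose, push and grip.
It also fails if it takes over 58 s, if anything falls off the work surface, if the arm or the gripper's body presses on something with over 40 N, if the wrist force passes 120 N, or if a joint passes its speed limit or range.

## Working session

There is one attempt and no reset: what is moved stays moved. The work goes in short steps, Python scripts to look and compute and a tool call to move; the robot and the scene stay as the last step left them, time stands still between calls to the robot, and variables do not carry over. Pictures are saved under pics/ and viewed, at most 10 in all, crops included, and the job is handed in when it is done.

Besides the shell and the picture viewer there is one more tool, called after "Emit:" in YAML: its name, and indented under it one key for each argument. drive_tool: Moves the arm, as the interface text tells. Its arguments: {"type":"object","properties":{"twist":{"type":"array","items":{"type":"array","items":{"type":"number"}}},"xyz":{"type":"array","items":{"type":"array","items":{"type":"number"}}},"claw":{"type":"array","items":{"type":"number"}},"grip_force":{"type":"number"}},"required":["twist","xyz","claw"]}

```bash
ls; mkdir -p pics; cat > h.py <<'E'
import numpy as np, cv2
from cell import bot
def snap(c,save=None):
    s=bot.snapshot(c)
    if save: cv2.imwrite('pics/'+save,s['pixels'][:,:,::-1])
    return s
def w(s,c): return np.array(s['position'])+np.array(s['attitude'])@np.array(c)
def px(s,p):
    c=np.array(s['attitude']).T@(np.array(p)-s['position']); v=np.array([c[0],-c[1],-c[2]]); u=np.array(s['mtx'])@v
    return (u/u[2])[:2]
def ray(s,uv,z):
    d=np.linalg.inv(s['mtx'])@np.array([uv[0],uv[1],1]); d=np.array(s['attitude'])@[d[0],-d[1],-d[2]]
    o=np.array(s['position']); return o+d*(z-o[2])/d[2]
E
python3 - <<'E'
from h import *
np.set_printoptions(precision=4,suppress=True)
for c in ['scene','side']:
    s=snap(c,c+'0.png'); print(c,s.keys(),s['position'],s['mtx'])
    for n in ['thermo','nose','drybox','sight','lid_hinge','lid_bar','mat','jar','flange','dish','spraycan','bushing','bracket','wrench']:
        for r in bot.place_of(n,c)[:4]:
            p=w(s,r['centre']); print(n,round(r['score'],2),p,px(s,p).round())
E
```

```text
pics
scene dict_keys(['pixels', 'mtx', 'position', 'attitude']) [1.2712 0.7441 0.9218] [[400.9686   0.     323.4491]
 [  0.     400.9686 190.6822]
 [  0.       0.       1.    ]]
thermo 0.68 [ 0.2931  0.4527 -0.0001] [473. 252.]
thermo 0.67 [0.5929 0.2492 0.0051] [363. 266.]
nose 0.93 [0.5777 0.1841 0.0268] [351. 247.]
nose 0.87 [0.3373 0.4975 0.0208] [481. 262.]
nose 0.53 [ 0.4325 -0.1032  0.1277] [319. 165.]
nose 0.49 [ 0.5858 -0.0923 -0.0044] [290. 214.]
drybox 0.87 [ 0.5875 -0.0918 -0.0034] [290. 214.]
drybox 0.3 [ 0.5897  0.486  -0.001 ] [430. 314.]
sight 0.71 [0.5617 0.0183 0.0724] [317. 209.]
lid_hinge 0.8 [ 0.6914 -0.0831  0.1238] [266. 200.]
lid_hinge 0.67 [ 0.6408  0.0567 -0.0017] [308. 243.]
lid_bar 0.65 [0.3129 0.2202 0.0018] [409. 219.]
lid_bar 0.64 [ 0.4313 -0.1038  0.1291] [320. 165.]
mat 0.6 [ 0.5411  0.2707 -0.0027] [379. 263.]
mat 0.36 [ 0.6199 -0.4562  0.0016] [224. 174.]
jar 0.67 [0.5931 0.4863 0.001 ] [429. 314.]
jar 0.16 [0.5657 0.0212 0.0742] [317. 210.]
flange 0.58 [ 0.4736 -0.4425 -0.0032] [255. 163.]
flange 0.29 [0.5616 0.0207 0.0717] [318. 210.]
flange 0.17 
[... 581 characters left out ...]
0.0073] [293. 284.]
nose 0.95 [0.335  0.4966 0.0211] [407. 379.]
nose 0.56 [0.5784 0.1812 0.025 ] [298. 258.]
drybox 0.83 [ 0.5894 -0.0921  0.0024] [299. 191.]
sight 0.57 [0.5549 0.0146 0.0756] [309. 199.]
lid_hinge 0.82 [ 0.6815 -0.0854  0.123 ] [265. 162.]
lid_bar 0.86 [ 0.4317 -0.1016  0.1271] [352. 157.]
mat 0.96 [0.5396 0.2699 0.0072] [312. 291.]
flange 0.66 [ 0.4696 -0.4479  0.0006] [337. 123.]
dish 0.91 [ 0.3093  0.2143 -0.0005] [403. 275.]
spraycan 0.93 [ 0.6186 -0.4558  0.0036] [295. 120.]
spraycan 0.7 [0.5356 0.2718 0.0068] [314. 292.]
bushing 0.83 [0.6403 0.0561 0.005 ] [278. 227.]
bracket 0.57 [ 0.4981  0.0465 -0.0015] [329. 226.]
wrench 0.72 [ 0.3544 -0.2045  0.0019] [374. 167.]
```

View pics/side0.png

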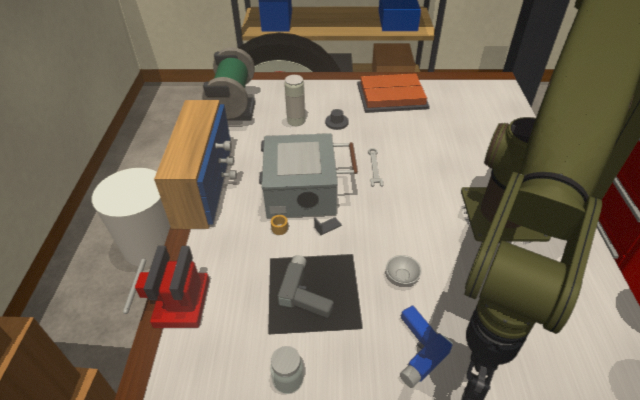

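```bash
python3 - <<'E'
import cv2
a=cv2.imread('pics/side0.png')
c=cv2.resize(a[215:385,255:455],None,fx=4,fy=3.5,interpolation=cv2.INTER_CUBIC); c=cv2.resize(a[215:360,230:430],None,fx=4,fy=4,interpolation=cv2.INTER_CUBIC); cv2.imwrite('pics/crop1.png',c)
E
```

```text
(no output)
```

View pics/crop1.png

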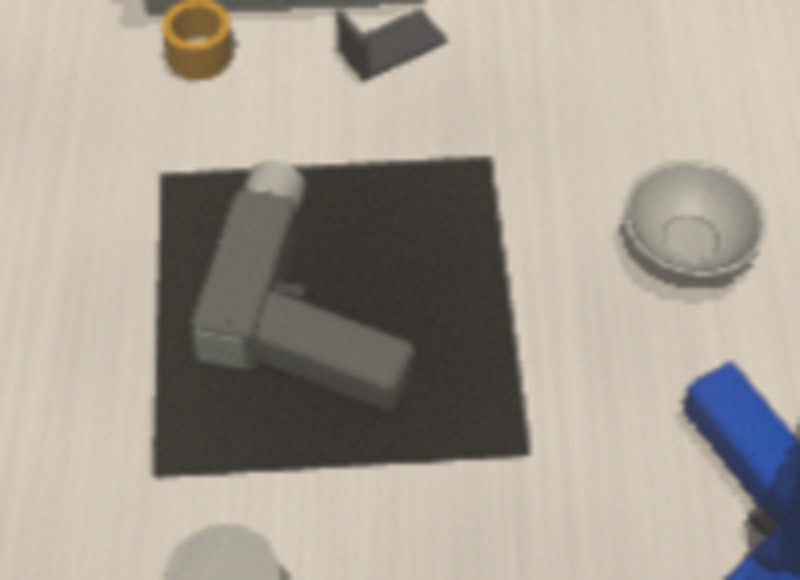

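The side picture shows the grey thermometer on the mat (about 298,285) and a blue look-alike at (425,345). The box's round plate is at (308,199) and the bar at (352,157). The only two candidates are grey and blue, and the close crop confirms the grey barrel with the steel nose, so I take that one.

```bash
python3 - <<'E'
from h import *
np.set_printoptions(precision=4,suppress=True)
st=bot.read_state(); print(st['position'],st['tool_rot'],st['time'])
for c,uv in [('scene',(317,209)),('side',(309,199))]:
    s=snap(c); g=s['pixels'].mean(2); x0,y0=uv[0]-22,uv[1]-20
    m=(g[y0:y0+40,x0:x0+44]<65).astype(np.uint8)
    n,l,stt,ce=cv2.connectedComponentsWithStats(m)
    for i in range(1,n):
        if stt[i,4]>40:
            q=ce[i]+[x0,y0]; print(c,stt[i],q,ray(s,q,.075))
    d=np.linalg.inv(s['mtx'])@[q[0],q[1],1]
    k=bot.outline_of('mat',c)
    for r in bot.outline_of('thermo',c)[:3]:
        M=r['region'].astype(np.uint8); ys,xs=np.nonzero(M)
        print(c,'thermo',r['score'],xs.mean(),ys.mean(),len(xs))
    for n in ['lid_hinge','lid_bar','nose','sight','thermo']:
        for r in bot.place_of(n,c)[:2]: print(n,round(r['score'],2),w(s,r['centre']))
E
```

```text
[0.2685 0.5919 0.2313] [[-0.9107  0.4131 -0.    ]
 [ 0.4131  0.9107  0.    ]
 [ 0.     -0.     -1.    ]] 1.5
scene [ 16  11  13  17 148] [317.2297 208.2162] [0.5607 0.0174 0.075 ]
scene [34 31 10  9 82] [333.5 224. ] [0.578  0.1085 0.075 ]
scene thermo 0.97 375.3415300546448 262.6056466302368 1098
scene thermo 0.8 465.35527690700104 242.39289446185998 957
lid_hinge 0.98 [ 0.6881 -0.0873  0.1272]
lid_bar 0.69 [ 0.4304 -0.1029  0.1267]
nose 0.97 [0.5773 0.1851 0.0257]
nose 0.88 [0.3378 0.4969 0.0231]
sight 0.73 [0.5612 0.0205 0.0712]
thermo 0.91 [0.2912 0.4532 0.0025]
thermo 0.87 [0.5927 0.2499 0.0027]
side [ 10  13  21  16 268] [307.2425 199.4179] [0.5585 0.0163 0.075 ]
side thermo 0.88 423.32697947214075 347.55865102639297 2046
side thermo 0.85 301.58538122243226 290.63894139886577 1587
lid_hinge 0.89 [ 0.6826 -0.0869  0.1221]
lid_bar 0.77 [ 0.4306 -0.1049  0.1239]
lid_bar 0.6 [ 0.5879 -0.0938  0.003 ]
nose 0.93 [0.3371 0.4974 0.0218]
nose 0.92 [0.5788 0.1877 0.0276]
sight 0.96 [0.5566 0.0194 0.0762]
sight 0.18 [ 0.4711 -0.4503  0.0019]
thermo 0.92 [0.2853 0.4561 0.0011]
thermo 0.78 [0.5895 0.2481 0.0046]
```

The rows are not in the units I measure in: shifts go in shares of 0.6 m and turns go in shares of 180 degrees. I convert before sending: -0.225 m / 0.6 = -0.375, 0.2 m / 0.6 = 0.3333, -50 degrees / 180 = -0.2778.

Emit:
drive_tool:
  twist:
    - [0, 0, -0.0556]
    - [0, 0, -0.1111]
    - [0, 0, -0.1667]
    - [0, 0, -0.2222]
    - [0, 0, -0.2778]
  xyz:
    - [0.0667, -0.075, 0]
    - [0.1333, -0.15, 0]
    - [0.2, -0.225, 0]
    - [0.2667, -0.3, 0]
    - [0.3333, -0.375, 0]
  claw: [1, 1, 1, 1, 1]

```text
time: 2.92
position: [0.4696, 0.3654, 0.2316]
tool_rot: [[-0.264, 0.965, 0.001], [0.965, 0.264, 0.0], [0.0, 0.001, -1.0]]
wrist_force: [0.5, 1.1, 0.5]
finger_gap: 1.0
grip_force: 0.0
```

To row units: -0.134 m / 0.6 = -0.2233, 0.12 m / 0.6 = 0.2, -27 degrees / 180 = -0.15.

Emit:
drive_tool:
  twist:
    - [0, 0, -0.0556]
    - [0, 0, -0.1111]
    - [0, 0, -0.15]
    - [0, 0, -0.15]
    - [0, 0, -0.15]
  xyz:
    - [0.0667, -0.075, 0]
    - [0.1333, -0.15, 0]
    - [0.2, -0.2233, -0.0333]
    - [0.2, -0.2233, -0.05]
    - [0.2, -0.2233, -0.05]
  claw: [1, 1, 1, 1, 1]

```text
time: 3.55
position: [0.5876, 0.2328, 0.1998]
tool_rot: [[0.198, 0.98, -0.003], [0.98, -0.198, -0.0], [-0.001, -0.003, -1.0]]
wrist_force: [0.5, 0.5, 0.0]
finger_gap: 0.996
grip_force: 0.0
```

```bash
python3 - <<'E'
from h import *
np.set_printoptions(precision=4,suppress=True)
st=bot.read_state(); print(st['position'],st['tool_rot'],st['time'],st['q'])
s=snap('wrist','wr1.png'); print(s['position'])
for n in ['thermo','nose','sight','lid_bar','lid_hinge']:
    for r in bot.place_of(n,'wrist')[:2]: p=w(s,r['centre']);print(n,round(r['score'],2),p,px(s,p))
for n in [(.591,.248,.045)]: print(px(s,n))
E
```

```text
[0.5876 0.2328 0.1998] [[ 0.1976  0.9803 -0.003 ]
 [ 0.9803 -0.1976 -0.0004]
 [-0.001  -0.0029 -1.    ]] 3.55 [16.7345  6.1763 98.632   0.0286 75.3631 28.1237]
[0.6036 0.3103 0.3418]
thermo 0.56 [0.5927 0.2501 0.0062] [320.3052 156.698 ]
nose 0.61 [0.578  0.1861 0.0225] [318.4112 223.3735]
sight 0.44 [ 0.5408  0.2654 -0.0007] [267.5962 150.853 ]
[319.0063 167.1842]
```

View pics/wr1.png

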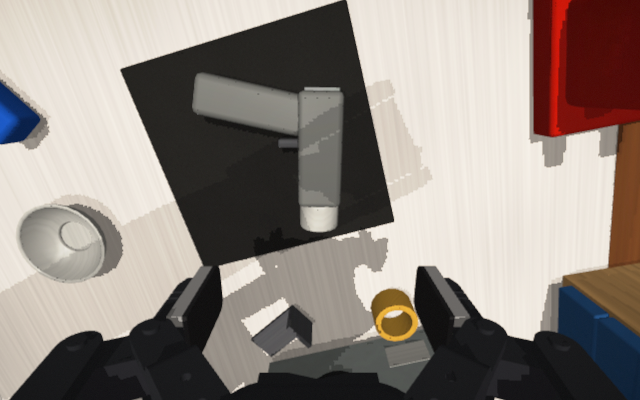

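The wrist picture shows the grey thermometer with its barrel almost vertical: midline from (321,92) to (319.5,206), nose end near (319,228), trigger at (288,144).

```bash
python3 - <<'E'
from h import *
s=snap('wrist')
a=ray(s,(321,92),.045);b=ray(s,(319.6,206),.045);t=ray(s,(288,148),.025)
for q in [(299,150),(342.5,150),(299,200),(341,200),(300,100),(343,100)]: print(q,ray(s,q,.045).round(4))
d=(b-a)/np.linalg.norm(b-a); print(a,b,np.degrees(np.arctan2(d[1],d[0])),np.linalg.norm(b-a),'trigger along from a',(t-a)@d)
E
```

```text
(299, 150) [0.5777 0.2677 0.045 ]
(342.5, 150) [0.6158 0.2601 0.045 ]
(299, 200) [0.5677 0.2219 0.045 ]
(341, 200) [0.6063 0.2142 0.045 ]
(300, 100) [0.5876 0.3093 0.045 ]
(343, 100) [0.6236 0.3021 0.045 ]
[0.60640447 0.31213281 0.045     ] [0.58546541 0.21234769 0.045     ] -101.85108060211549 0.10195840305954645 trigger along from a 0.05078750724925554
```

To row units: -0.188 m / 0.6 = -0.3133, 0.002 m / 0.6 = 0.0033, -0.5 degrees / 180 = -0.0028.

Emit:
drive_tool:
  twist:
    - [0, 0, -0.0028]
    - [0, 0, -0.0028]
    - [0, 0, -0.0028]
    - [0, 0, -0.0028]
    - [0, 0, -0.0028]
  xyz:
    - [0.0033, 0.0017, -0.0833]
    - [0.0033, 0.0017, -0.1667]
    - [0.0033, 0.0017, -0.25]
    - [0.0033, 0.0017, -0.3133]
    - [0.0033, 0.0017, -0.3133]
  claw: [1, 1, 1, 1, 1]

```text
time: 4.53
position: [0.5873, 0.2334, 0.0096]
tool_rot: [[0.205, 0.979, -0.007], [0.979, -0.205, -0.002], [-0.004, -0.007, -1.0]]
wrist_force: [0.3, -0.4, -0.0]
finger_gap: 1.001
grip_force: 0.0
```

Emit:
drive_tool:
  twist:
    - [0, 0, 0]
    - [0, 0, 0]
    - [0, 0, 0]
    - [0, 0, 0]
    - [0, 0, 0]
  xyz:
    - [0, 0, 0]
    - [0, 0, 0]
    - [0, 0, 0]
    - [0, 0, 0]
    - [0, 0, 0]
  claw: [0.3, 0.3, 0.3, 0.3, 0.3]
  grip_force: 70

```text
time: 5.15
position: [0.5924, 0.2346, 0.0162]
tool_rot: [[0.206, 0.979, 0.004], [0.979, -0.206, 0.001], [0.002, 0.004, -1.0]]
wrist_force: [-0.6, 0.3, 5.4]
finger_gap: 0.456
grip_force: 72.3
```

To row units: 0.055 m / 0.6 = 0.0917, 0.05 m / 0.6 = 0.0833, 16 degrees / 180 = 0.0889.

Emit:
drive_tool:
  twist:
    - [0, 0, 0]
    - [0, 0, 0.0222]
    - [0, 0, 0.0556]
    - [0, 0, 0.0889]
    - [0, 0, 0.0889]
  xyz:
    - [0, 0, 0.0333]
    - [0, 0, 0.0833]
    - [-0.025, -0.025, 0.0917]
    - [-0.05, -0.0583, 0.0917]
    - [-0.0717, -0.0783, 0.0917]
  claw: [0.3, 0.3, 0.3, 0.3, 0.3]

```text
time: 5.78
position: [0.5468, 0.1862, 0.0689]
tool_rot: [[-0.07, 0.998, 0.0], [0.998, 0.07, -0.0], [-0.0, 0.0, -1.0]]
wrist_force: [0.7, 1.0, -2.8]
finger_gap: 0.456
grip_force: 71.2
```

```bash
python3 - <<'E'
from h import *
np.set_printoptions(precision=4,suppress=True)
st=bot.read_state(); print(st['position'],st['tool_rot'],st['time'],st['wrist_force'],st['finger_gap'])
for c in ['scene','side','wrist','scene','side']:
    s=snap(c,'b_%s.png'%c)
    for n in ['thermo','nose','sight','lid_bar','lid_hinge']:
        for r in bot.place_of(n,c)[:2]:
            p=w(s,r['centre']);print(c,n,round(r['score'],2),p,px(s,p).round())
E
python3 -c "
import cv2
a=cv2.imread('pics/b_side.png');cv2.imwrite('pics/b1.png',cv2.resize(a[120:320,220:460],None,fx=3,fy=3))"
```

```text
[0.5468 0.1862 0.0689] [[-0.07    0.9975  0.0003]
 [ 0.9975  0.07   -0.    ]
 [-0.      0.0003 -1.    ]] 5.775 [ 0.6744  1.0296 -2.8154] 0.4559955922863668
scene thermo 0.78 [0.2907 0.4526 0.0008] [473. 251.]
scene thermo 0.61 [0.5458 0.2019 0.0591] [362. 238.]
scene nose 0.76 [0.337  0.4974 0.0219] [481. 262.]
scene nose 0.55 [0.5468 0.1358 0.0802] [347. 222.]
scene sight 0.73 [0.5638 0.0166 0.0753] [316. 208.]
scene sight 0.71 [ 0.5379  0.2705 -0.0045] [379. 262.]
scene lid_bar 0.85 [ 0.4319 -0.1011  0.1286] [320. 165.]
scene lid_hinge 0.7 [ 0.6901 -0.0864  0.1282] [265. 198.]
side thermo 0.78 [0.5462 0.2047 0.058 ] [310. 258.]
side thermo 0.66 [ 0.2882  0.4549 -0.001 ] [425. 365.]
side nose 0.92 [0.336  0.4984 0.0166] [406. 381.]
side nose 0.87 [0.5507 0.1326 0.0758] [309. 231.]
side sight 0.47 [0.5453 0.1987 0.056 ] [310. 256.]
side lid_hinge 0.71 [ 0.6838 -0.0876  0.119 ] [264. 163.]
wrist thermo 0.57 [0.5446 0.2034 0.0589] [315. 228.]
wrist nose 0.63 [0.5528 0.136  0.0744] [321. 364.]
scene thermo 0.82 [0.2897 0.4527 0.0038] [474. 250.]
scene thermo 0.75 [0.5468 0.2    0.0548] [362. 238.]
scene nose 0.94 [0.5504 0.1305 0.0792] [345. 222.]
scene nose 0.71 [ 0.355  -0.205  -0.0022] [315. 175.]
scene sight 0.67 [0.563  0.0198 0.0729] [317. 209.]
scene sight 0.51 [ 0.3543 -0.2024 -0.002 ] [316. 175.]
scene lid_bar 0.66 [ 0.4296 -0.1054  0.1275] [320. 165.]
scene lid_hinge 0.87 [ 0.6863 -0.0867  0.1267] [266. 198.]
scene lid_hinge 0.62 [ 0.353  -0.2018 -0.0003] [316. 174.]
side thermo 0.86 [0.2915 0.456  0.0002] [424. 365.]
side nose 0.82 [0.3366 0.4975 0.0211] [406. 380.]
side nose 0.77 [0.5493 0.1402 0.0781] [309. 233.]
side sight 0.18 [ 0.5875 -0.0921  0.    ] [299. 192.]
side lid_hinge 0.95 [ 0.6778 -0.0856  0.1253] [266. 161.]
```

View pics/b1.png

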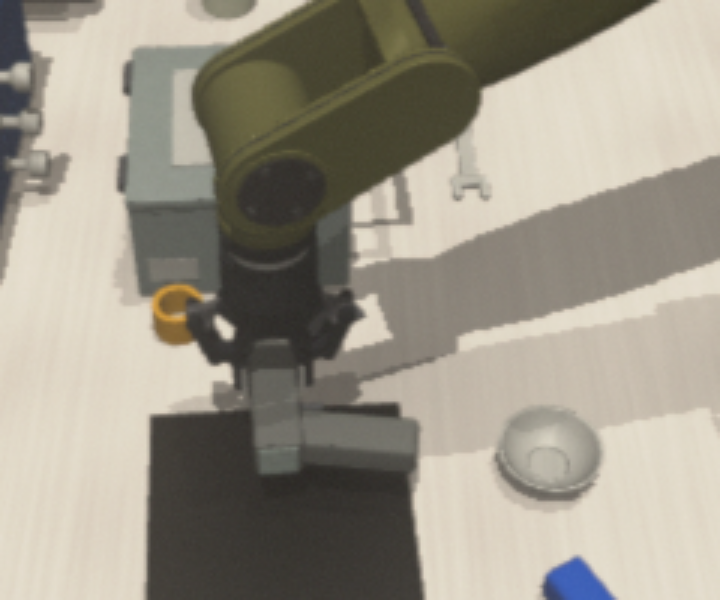

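View pics/b_wrist.png

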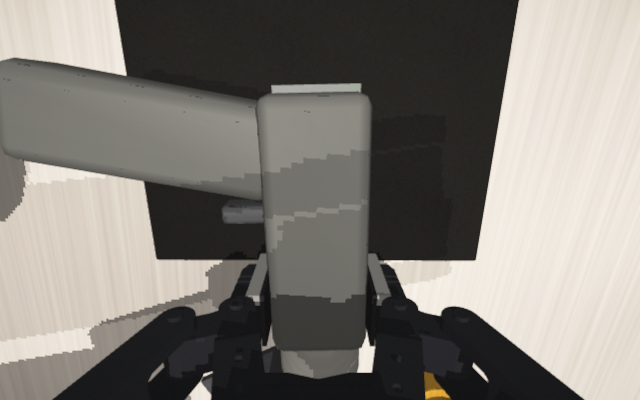

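The side view and the wrist view show the thermometer held level and square in the fingers (barrel at 316,220 in the wrist picture). It needs only a small trim, then the hold.

To row units: -0.003 m / 0.6 = -0.005, 0.001 m / 0.6 = 0.0017.

Emit:
drive_tool:
  twist:
    - [0, 0, 0]
    - [0, 0, 0]
    - [0, 0, 0]
    - [0, 0, 0]
    - [0, 0, 0]
  xyz:
    - [0.0017, 0.0017, -0.005]
    - [0.0017, 0.0017, -0.005]
    - [0.0017, 0.0017, -0.005]
    - [0.0017, 0.0017, -0.005]
    - [0.0017, 0.0017, -0.005]
  claw: [0.3, 0.3, 0.3, 0.3, 0.3]

```text
time: 7.9
position: [0.5485, 0.1879, 0.0654]
tool_rot: [[-0.072, 0.997, 0.0], [0.997, 0.072, 0.0], [0.0, 0.0, -1.0]]
wrist_force: [0.1, -0.6, -2.5]
finger_gap: 0.46
grip_force: 71.2
```

Emit:
drive_tool:
  twist:
    - [0, 0, 0]
    - [0, 0, 0]
    - [0, 0, 0]
    - [0, 0, 0]
    - [0, 0, 0]
  xyz:
    - [0, 0, 0]
    - [0, 0, 0]
    - [0, 0, 0]
    - [0, 0, 0]
    - [0, 0, 0]
  claw: [0.3, 0.3, 0.3, 0.3, 0.3]

```text
time: 8.52
position: [0.5485, 0.1879, 0.0653]
tool_rot: [[-0.072, 0.997, -0.0], [0.997, 0.072, -0.0], [-0.0, -0.0, -1.0]]
wrist_force: [0.0, 0.4, -2.7]
finger_gap: 0.459
grip_force: 71.2
```

Emit:
drive_tool:
  twist:
    - [0, 0, 0]
    - [0, 0, 0]
    - [0, 0, 0]
    - [0, 0, 0]
    - [0, 0, 0]
  xyz:
    - [0, 0, 0]
    - [0, 0, 0]
    - [0, 0, 0]
    - [0, 0, 0]
    - [0, 0, 0]
  claw: [0.3, 0.3, 0.3, 0.3, 0.3]

```text
time: 9.15
position: [0.5485, 0.1879, 0.0654]
tool_rot: [[-0.072, 0.997, 0.0], [0.997, 0.072, -0.0], [-0.0, 0.0, -1.0]]
wrist_force: [-0.9, 0.1, -2.7]
finger_gap: 0.459
grip_force: 71.2
```

Emit:
drive_tool:
  twist:
    - [0, 0, 0]
    - [0, 0, 0]
    - [0, 0, 0]
    - [0, 0, 0]
    - [0, 0, 0]
  xyz:
    - [0, 0, 0]
    - [0, 0, 0]
    - [0, 0, 0]
    - [0, 0, 0]
    - [0, 0, 0]
  claw: [0.3, 0.3, 0.3, 0.3, 0.3]

```text
time: 9.78
position: [0.5485, 0.188, 0.0653]
tool_rot: [[-0.072, 0.997, -0.0], [0.997, 0.072, -0.0], [-0.0, -0.0, -1.0]]
wrist_force: [-0.6, -0.9, -2.3]
finger_gap: 0.458
grip_force: 71.2
```

Emit:
drive_tool:
  twist:
    - [0, 0, 0]
    - [0, 0, 0]
    - [0, 0, 0]
    - [0, 0, 0]
    - [0, 0, 0]
  xyz:
    - [0, 0, 0]
    - [0, 0, 0]
    - [0, 0, 0]
    - [0, 0, 0]
    - [0, 0, 0]
  claw: [0.3, 0.3, 0.3, 0.3, 0.3]

```text
time: 10.4
position: [0.5485, 0.1879, 0.0653]
tool_rot: [[-0.072, 0.997, -0.0], [0.997, 0.072, -0.0], [-0.0, -0.0, -1.0]]
wrist_force: [0.6, 0.0, -2.2]
finger_gap: 0.459
grip_force: 71.2
```

```bash
python3 - <<'E'
from h import *
np.set_printoptions(precision=4,suppress=True)
print(bot.read_state()['time'],bot.read_state()['position'],bot.read_state()['tool_rot'])
N=[]
for c in ['scene','side','wrist']*3:
    s=snap(c)
    for r in bot.place_of('nose',c):
        p=w(s,r['centre'])
        if abs(p[1]-.136)<.03 and abs(p[0]-.55)<.03: N.append(p)
N=np.array(N);print(N,N.mean(0),bot.read_state()['time'])
E
```

```text
10.4 [0.5485 0.1879 0.0653] [[-0.0715  0.9974 -0.    ]
 [ 0.9974  0.0715 -0.    ]
 [-0.     -0.     -1.    ]]
[[0.5571 0.1368 0.0777]
 [0.5512 0.1371 0.0742]
 [0.5525 0.1359 0.0737]
 [0.5528 0.1366 0.0754]
 [0.5499 0.1362 0.074 ]
 [0.5554 0.136  0.0713]
 [0.5542 0.1359 0.0744]
 [0.5508 0.1383 0.0716]
 [0.5518 0.137  0.0712]] [0.5529 0.1367 0.0737] 11.3
```

To row units: 0.055 m / 0.6 = 0.0917, -0.05 m / 0.6 = -0.0833.

Emit:
drive_tool:
  twist:
    - [0, 0, 0]
    - [0, 0, 0]
    - [0, 0, 0]
    - [0, 0, 0]
    - [0, 0, 0]
  xyz:
    - [0.0333, 0.0417, 0]
    - [0.0667, 0.0833, 0]
    - [0.0667, 0.0917, -0.0417]
    - [0.0667, 0.0917, -0.07]
    - [0.0667, 0.0917, -0.0833]
  claw: [0.3, 0.3, 0.3, 0.3, 0.3]

```text
time: 11.92
position: [0.5868, 0.2424, 0.016]
tool_rot: [[-0.072, 0.997, -0.006], [0.997, 0.072, -0.002], [-0.001, -0.006, -1.0]]
wrist_force: [-20.7, -5.7, 37.1]
finger_gap: 0.457
grip_force: 76.0
```

Emit:
drive_tool:
  twist:
    - [0, 0, 0]
    - [0, 0, 0]
    - [0, 0, 0]
  xyz:
    - [0, 0, 0]
    - [0, 0, 0]
    - [0, 0, 0]
  claw: [0.3, 0.3, 0.3]

```text
time: 12.3
position: [0.5884, 0.2427, 0.0161]
tool_rot: [[-0.071, 0.997, -0.001], [0.997, 0.071, -0.0], [-0.0, -0.001, -1.0]]
wrist_force: [-4.0, -1.7, 5.8]
finger_gap: 0.455
grip_force: 71.8
```

Seated on the mat. Release and rise.

Emit:
drive_tool:
  twist:
    - [0, 0, 0]
    - [0, 0, 0]
    - [0, 0, 0]
    - [0, 0, 0]
    - [0, 0, 0]
  xyz:
    - [0, 0, 0]
    - [0, 0, 0]
    - [0, 0, 0]
    - [0, 0, 0]
    - [0, 0, 0]
  claw: [1, 1, 1, 1, 1]

```text
time: 12.92
position: [0.5886, 0.243, 0.0153]
tool_rot: [[-0.072, 0.997, 0.0], [0.997, 0.072, 0.0], [0.0, 0.0, -1.0]]
wrist_force: [-0.2, -0.9, 0.2]
finger_gap: 0.999
grip_force: 0.0
```

To row units: 0.22 m / 0.6 = 0.3667, 0.18 m / 0.6 = 0.3.

Emit:
drive_tool:
  twist:
    - [0, 0, 0]
    - [0, 0, 0]
    - [0, 0, 0]
    - [0, 0, 0]
    - [0, 0, 0]
  xyz:
    - [0, 0, 0.0333]
    - [0, 0, 0.1]
    - [0, 0, 0.2]
    - [0, 0, 0.3]
    - [0, 0, 0.3667]
  claw: [1, 1, 1, 1, 1]

```text
time: 13.55
position: [0.5895, 0.2433, 0.2414]
tool_rot: [[-0.072, 0.997, 0.006], [0.997, 0.072, 0.002], [0.002, 0.006, -1.0]]
wrist_force: [-0.4, 0.0, -0.4]
finger_gap: 1.002
grip_force: 0.0
```

```bash
python3 - <<'E'
from h import *
np.set_printoptions(precision=4,suppress=True)
st=bot.read_state(); print(st['position'],st['tool_rot'],st['time'],st['wrist_force'],st['finger_gap'])
for c in ['wrist','side','scene']:
    s=snap(c,'c_%s.png'%c)
    for n in ['thermo','nose','lid_bar','lid_hinge','bushing','bracket']:
        for r in bot.place_of(n,c)[:2]:
            p=w(s,r['centre']);print(c,n,round(r['score'],2),p,px(s,p).round())
E
```

```text
[0.5895 0.2433 0.2414] [[-0.0716  0.9974  0.0063]
 [ 0.9974  0.0716  0.002 ]
 [ 0.0016  0.0064 -1.    ]] 13.55 [-0.36    0.002  -0.3815] 1.0017698930278942
wrist thermo 0.95 [0.5853 0.2589 0.0054] [314. 153.]
wrist nose 0.6 [0.5958 0.195  0.0258] [320. 212.]
wrist bushing 0.87 [ 0.639   0.062  -0.0019] [344. 301.]
wrist bushing 0.6 [0.5924 0.1951 0.023 ] [317. 211.]
wrist bracket 0.76 [ 0.5051  0.0497 -0.0014] [244. 303.]
side thermo 0.93 [0.5852 0.2557 0.0053] [294. 287.]
side thermo 0.8 [ 0.2876  0.4547 -0.0007] [425. 365.]
side nose 0.86 [0.3369 0.4971 0.0223] [406. 379.]
side nose 0.76 [0.5923 0.1928 0.0245] [292. 262.]
side lid_bar 0.67 [ 0.4313 -0.1044  0.1257] [353. 157.]
side lid_bar 0.63 [0.3083 0.2186 0.0032] [404. 276.]
side lid_hinge 0.67 [ 0.6795 -0.0837  0.123 ] [265. 162.]
side lid_hinge 0.62 [0.5393 0.2705 0.0043] [313. 292.]
side bushing 0.61 [0.6426 0.0528 0.0046] [278. 226.]
side bracket 0.78 [ 0.5013  0.0437 -0.0012] [328. 225.]
side bracket 0.16 [0.5393 0.271  0.0045] [313. 292.]
scene thermo 0.88 [0.5889 0.2573 0.0037] [366. 267.]
scene thermo 0.57 [0.2916 0.4546 0.0049] [474. 251.]
scene nose 0.67 [0.3385 0.4974 0.0235] [481. 262.]
scene nose 0.4 [ 0.4291 -0.105   0.1292] [320. 164.]
scene lid_bar 0.56 [ 0.4299 -0.1029  0.1281] [320. 165.]
scene lid_hinge 0.88 [ 0.6844 -0.0888  0.1246] [266. 198.]
scene bracket 0.6 [0.5009 0.0462 0.002 ] [335. 221.]
```

View pics/c_wrist.png

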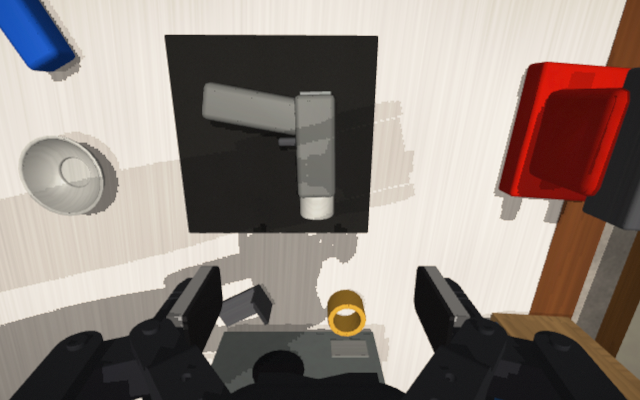

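The wrist picture shows the thermometer flat on the mat (barrel at 316,150), fingers clear, neighbours undisturbed. Now the bar.

To row units: -0.25 m / 0.6 = -0.4167, -0.2 m / 0.6 = -0.3333.

Emit:
drive_tool:
  twist:
    - [0, 0, 0]
    - [0, 0, 0]
    - [0, 0, 0]
    - [0, 0, 0]
    - [0, 0, 0]
  xyz:
    - [-0.0417, -0.0833, 0]
    - [-0.0833, -0.1667, 0]
    - [-0.125, -0.25, 0]
    - [-0.1667, -0.3333, 0]
    - [-0.2, -0.4167, 0]
  claw: [0.55, 0.55, 0.55, 0.55, 0.55]
  grip_force: 30

```text
time: 15.22
position: [0.4675, -0.0084, 0.2356]
tool_rot: [[-0.072, 0.997, 0.001], [0.997, 0.072, -0.0], [-0.0, 0.001, -1.0]]
wrist_force: [0.4, -0.7, -0.2]
finger_gap: 0.547
grip_force: 0.0
```

To row units: -0.096 m / 0.6 = -0.16, -0.05 m / 0.6 = -0.0833.

Emit:
drive_tool:
  twist:
    - [0, 0, 0]
    - [0, 0, 0]
    - [0, 0, 0]
    - [0, 0, 0]
  xyz:
    - [-0.0333, -0.0833, 0]
    - [-0.065, -0.16, 0]
    - [-0.065, -0.16, -0.05]
    - [-0.065, -0.16, -0.05]
  claw: [0.55, 0.55, 0.55, 0.55]

```text
time: 15.72
position: [0.4279, -0.1031, 0.2032]
tool_rot: [[-0.07, 0.998, -0.004], [0.998, 0.07, 0.002], [0.002, -0.004, -1.0]]
wrist_force: [0.0, 0.8, -0.8]
finger_gap: 0.549
grip_force: 0.0
```

```bash
python3 - <<'E'
from h import *
np.set_printoptions(precision=4,suppress=True)
st=bot.read_state(); print(st['position'],st['time'],st['finger_gap'],st['q'])
for c in ['wrist','side','scene']:
    s=snap(c,'d_%s.png'%c)
    for n in ['lid_bar','lid_hinge']:
        for r in bot.place_of(n,c)[:2]:
            p=w(s,r['centre']);print(c,n,round(r['score'],2),p,px(s,p).round())
E
python3 -c "
import cv2,numpy as np
a=cv2.imread('pics/d_wrist.png');b=cv2.imread('pics/d_scene.png')[90:290,200:440]
cv2.imwrite('pics/d1.png',cv2.resize(b,None,fx=3,fy=3))"
```

```text
[ 0.4279 -0.1031  0.2032] 15.725 0.549275723105747 [-20.5411 -19.6887 121.8343   0.0055  78.1104 -24.5648]
wrist lid_bar 0.75 [ 0.4364 -0.1023  0.1294] [332. 215.]
side lid_bar 0.73 [ 0.432  -0.1047  0.1267] [352. 157.]
side lid_hinge 0.91 [ 0.6789 -0.0858  0.1215] [266. 162.]
side lid_hinge 0.26 [0.5885 0.4905 0.0025] [287. 380.]
scene lid_bar 0.79 [ 0.4284 -0.1022  0.1293] [320. 165.]
scene lid_hinge 0.88 [ 0.689  -0.0876  0.1252] [265. 199.]
scene lid_hinge 0.22 [ 0.6414  0.0561 -0.0004] [308. 243.]
```

View pics/d_wrist.png

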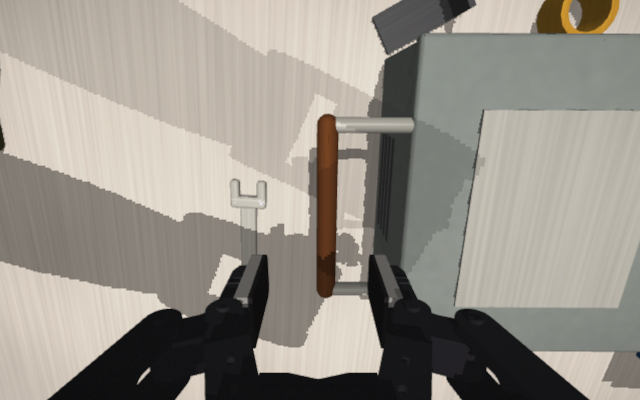

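The wrist picture shows the bar from (328,117) to (325,297), middle (326.5,207). It runs across the closing line, with the fingers on either side.

```bash
python3 - <<'E'
from h import *
np.set_printoptions(precision=4,suppress=True)
s=snap('wrist')
m=s['pixels'].astype(int); M=((m[...,0]>m[...,2]*1.8)&(m[...,0]>50)).astype(np.uint8); M[:,:300]=0; M[:,350:]=0; M[:100]=0
ys,xs=np.nonzero(M); print(xs.min(),xs.max(),ys.min(),ys.max())
for y in (130,207,280):
    x=xs[ys==y]; 
    if len(x): print(y,x.min(),x.max(),ray(s,(x.mean(),y),.126))
print(ray(s,(xs[ys==ys.min()].mean(),ys.min()),.126),ray(s,(xs[ys==ys.max()].mean(),ys.max()),.126), bot.read_state()['position'])
E
```

```text
314 333 114 294
130 314 332 [ 0.4288 -0.0464  0.126 ]
207 314 332 [ 0.4328 -0.0991  0.126 ]
280 314 329 [ 0.4362 -0.1571  0.126 ]
[ 0.4286 -0.0363  0.126 ] [ 0.4371 -0.1693  0.126 ] [ 0.4298 -0.1028  0.2057]
```

Emit:
drive_tool:
  twist:
    - [0, 0, 0]
    - [0, 0, 0]
    - [0, 0, 0]
    - [0, 0, 0]
    - [0, 0, 0]
  xyz:
    - [0.005, 0, -0.05]
    - [0.005, 0, -0.1]
    - [0.005, 0, -0.1417]
    - [0.005, 0, -0.1667]
    - [0.005, 0, -0.1667]
  claw: [0.55, 0.55, 0.55, 0.55, 0.55]

```text
time: 16.85
position: [0.4319, -0.1028, 0.1044]
tool_rot: [[-0.072, 0.997, -0.002], [0.997, 0.072, 0.001], [0.001, -0.002, -1.0]]
wrist_force: [-0.2, -0.3, -0.5]
finger_gap: 0.552
grip_force: 0.0
```

Emit:
drive_tool:
  twist:
    - [0, 0, 0]
    - [0, 0, 0]
    - [0, 0, 0]
    - [0, 0, 0]
    - [0, 0, 0]
  xyz:
    - [0, 0, 0]
    - [0, 0, 0]
    - [0, 0, 0]
    - [0, 0, 0]
    - [0, 0, 0]
  claw: [0.05, 0.05, 0.05, 0.05, 0.05]
  grip_force: 40

```text
time: 17.48
position: [0.4335, -0.1034, 0.1068]
tool_rot: [[-0.071, 0.997, 0.003], [0.997, 0.071, -0.001], [-0.001, 0.002, -1.0]]
wrist_force: [1.3, 0.1, 5.8]
finger_gap: 0.149
grip_force: 39.3
```

To row units: 0.0872 m / 0.6 = 0.1453, 0.0154 m / 0.6 = 0.0257.

Emit:
drive_tool:
  twist:
    - [0, 0, 0]
    - [0, 0, 0]
    - [0, 0, 0]
    - [0, 0, 0]
    - [0, 0, 0]
  xyz:
    - [0, 0, 0.0183]
    - [0.0033, 0, 0.0517]
    - [0.0092, 0.0007, 0.0883]
    - [0.0175, 0.0012, 0.1208]
    - [0.0257, 0.0017, 0.1453]
  claw: [0.05, 0.05, 0.05, 0.05, 0.05]

```text
time: 18.1
position: [0.4475, -0.1023, 0.1923]
tool_rot: [[-0.072, 0.997, -0.002], [0.997, 0.072, -0.001], [-0.001, -0.002, -1.0]]
wrist_force: [3.3, -4.0, -5.1]
finger_gap: 0.148
grip_force: 39.1
```

To row units: 0.0931 m / 0.6 = 0.1552, 0.0767 m / 0.6 = 0.1278.

Emit:
drive_tool:
  twist:
    - [0, 0, 0]
    - [0, 0, 0]
    - [0, 0, 0]
    - [0, 0, 0]
    - [0, 0, 0]
  xyz:
    - [0.0142, 0.001, 0.0343]
    - [0.0312, 0.0022, 0.0672]
    - [0.051, 0.0035, 0.0985]
    - [0.0737, 0.0052, 0.1278]
    - [0.0987, 0.007, 0.1552]
  claw: [0.05, 0.05, 0.05, 0.05, 0.05]

```text
time: 18.73
position: [0.5036, -0.0986, 0.287]
tool_rot: [[-0.071, 0.997, -0.012], [0.997, 0.071, -0.002], [-0.001, -0.012, -1.0]]
wrist_force: [-14.6, -3.8, 8.9]
finger_gap: 0.147
grip_force: 39.0
```

Emit:
drive_tool:
  twist:
    - [0, 0, 0]
    - [0, 0, 0]
  xyz:
    - [0, 0, 0]
    - [0, 0, 0]
  claw: [0.05, 0.05]

```text
time: 18.98
position: [0.5042, -0.0986, 0.2877]
tool_rot: [[-0.071, 0.997, -0.009], [0.997, 0.071, -0.002], [-0.001, -0.009, -1.0]]
wrist_force: [-14.9, -2.3, 9.5]
finger_gap: 0.146
grip_force: 40.3
```

```bash
python3 - <<'E'
from h import *
np.set_printoptions(precision=4,suppress=True)
st=bot.read_state(); print(st['position'],st['time'],st['finger_gap'],st['wrist_force'],st['grip_force'])
L=[]
for c in ['wrist','side','scene']*2:
    s=snap(c,'e_%s.png'%c)
    for n in ['lid_bar','lid_hinge','thermo','bushing','bracket','wrench']:
        for r in bot.place_of(n,c)[:1]:
            p=w(s,r['centre']);print(c,n,round(r['score'],2),p)
a=cv2.imread('pics/e_scene.png')[60:300,180:500]
cv2.imwrite('pics/e1.png',cv2.resize(a,None,fx=2.4,fy=2.4))
E
```

```text
[ 0.5042 -0.0986  0.2877] 18.975 0.14639110626445892 [-14.8969  -2.312    9.4959] 40.34931421279907
wrist lid_bar 0.77 [ 0.5063 -0.0945  0.3014]
wrist lid_hinge 0.95 [ 0.6906 -0.0829  0.1261]
wrist bushing 0.68 [ 0.6383  0.061  -0.0037]
wrist bracket 0.69 [0.5002 0.0511 0.0006]
side lid_bar 0.56 [ 0.499  -0.1002  0.3012]
side lid_hinge 0.38 [ 0.5013  0.0425 -0.0039]
side thermo 0.95 [0.5869 0.2559 0.0044]
side bushing 0.71 [0.6398 0.0558 0.0036]
side bracket 0.75 [ 0.4989  0.0428 -0.0037]
side wrench 0.82 [ 0.3529 -0.2022  0.0001]
scene lid_bar 0.68 [ 0.5032 -0.0984  0.3064]
scene lid_hinge 0.73 [ 0.6902 -0.0874  0.1297]
scene thermo 0.66 [0.5874 0.2553 0.0024]
scene bushing 0.62 [0.5618 0.0169 0.073 ]
scene bracket 0.55 [0.503  0.0466 0.003 ]
scene wrench 0.39 [ 0.3518 -0.2026 -0.0023]
wrist lid_bar 0.82 [ 0.5096 -0.0939  0.303 ]
wrist lid_hinge 0.61 [ 0.6869 -0.0843  0.1292]
wrist bushing 0.88 [ 0.6379  0.0631 -0.0033]
wrist bracket 0.67 [0.5014 0.0462 0.0014]
wrist wrench 0.76 [ 0.3563 -0.2061 -0.005 ]
side thermo 0.7 [0.2919 0.453  0.0023]
side bushing 0.82 [0.6424 0.0532 0.0023]
side bracket 0.73 [ 0.5021  0.0442 -0.0015]
side wrench 0.5 [ 0.356  -0.2023  0.0029]
scene lid_bar 0.88 [ 0.5012 -0.099   0.3057]
scene lid_hinge 0.98 [ 0.6865 -0.0883  0.1242]
scene thermo 0.92 [0.2899 0.4545 0.0014]
scene bushing 0.76 [ 0.642   0.0559 -0.0012]
scene bracket 0.48 [0.5044 0.046  0.0008]
scene wrench 0.63 [ 0.3567 -0.2022 -0.0028]
```

View pics/e1.png

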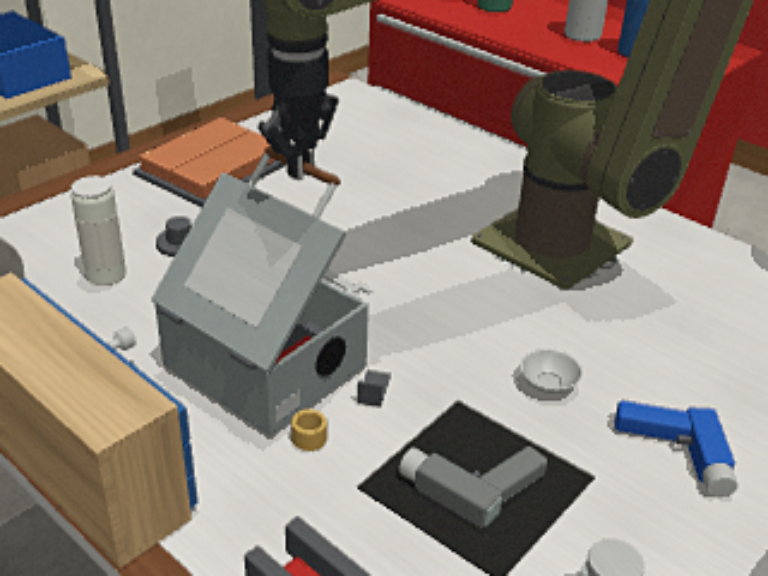

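The picture shows the lid held at about 45° by the middle of the bar and the thermometer on the mat. I ease off the radial strain by a few millimetres.

To row units: 0.003 m / 0.6 = 0.005, -0.002 m / 0.6 = -0.0033.

Emit:
drive_tool:
  twist:
    - [0, 0, 0]
    - [0, 0, 0]
    - [0, 0, 0]
    - [0, 0, 0]
    - [0, 0, 0]
  xyz:
    - [-0.0017, 0, 0.0017]
    - [-0.0033, 0, 0.005]
    - [-0.0033, 0, 0.005]
    - [-0.0033, 0, 0.005]
    - [-0.0033, 0, 0.005]
  claw: [0.05, 0.05, 0.05, 0.05, 0.05]

```text
time: 21.7
position: [0.5043, -0.0986, 0.288]
tool_rot: [[-0.071, 0.997, -0.003], [0.997, 0.071, -0.001], [-0.001, -0.003, -1.0]]
wrist_force: [-1.5, -5.5, -1.1]
finger_gap: 0.146
grip_force: 39.4
```

Emit:
drive_tool:
  twist:
    - [0, 0, 0]
    - [0, 0, 0]
    - [0, 0, 0]
    - [0, 0, 0]
    - [0, 0, 0]
  xyz:
    - [0, 0, 0]
    - [0, 0, 0]
    - [0, 0, 0]
    - [0, 0, 0]
    - [0, 0, 0]
  claw: [0.05, 0.05, 0.05, 0.05, 0.05]

```text
time: 22.32
position: [0.5044, -0.0986, 0.288]
tool_rot: [[-0.071, 0.997, -0.003], [0.997, 0.071, -0.001], [-0.001, -0.003, -1.0]]
wrist_force: [-1.9, -4.4, -2.1]
finger_gap: 0.145
grip_force: 39.4
```

```bash
python3 -c "
from cell import bot
print(bot.close_job())"
```

```text
the job is handed in; nothing more can be done
None
```

I took the thermometer reading with the lid shut: aimed at the middle of the black plate from about 12 cm and held still for over 3 s. The thermometer is back flat on the mat, and the lid is now held at about 45° by the middle of its bar; the job is handed in at about 22 s, and I don't know the verdict.

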